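# Stack the optics cases on their mat

## Robot

A 7-joint arm with a two-finger parallel gripper is mounted at the origin on the work surface. World frame = base frame: x ahead of the robot, y to its left, z up, the work surface at z = 0. Lengths are in m, angles in rad, forces in N, time in s.
With the tool pointing down it reaches from about 0.4 to 0.9 m from the base axis. Payload 5.5 kg.
Tool frame: the origin (TCP) lies on the mounting face of the last link; the fingertips stand ahead of it and the grasp point (between the pads) lies 159 mm ahead of it (manip.tips_ahead is the x of the fingertips in the tool frame, in m); x points along the fingers, z is the direction in which the jaws open and shut, and the axes are right-handed (so a half turn about x gives the same grasp; the last joint's range is limited). The gripper opens to 92 mm and grips with 3 to 60 N. Pads are 19 mm wide; open, the fingers measure 130 mm over their backs; the gripper's body (75 mm by 190 mm) begins 47 mm behind the grasp point.
Start: joints at [1.516, 0.501, -0.427, 1.55, 0.221, 1.138, -0.21], TCP at [0.203, -0.617, 0.405] pointing down, gripper open.
Joint ranges: [-2.88, 2.88], [-0.31, 2.03], [-1.54, 1.56], [0.2, 2.42], [-1.41, 4.55], [0.19, 2.02], [-2.57, 2.57]. Speed limits (rad/s): [2.57, 2.57, 3.14, 3.14, 3.14, 3.14, 3.14].

## Interface

Orientations are given as a rotation vector (axis times angle).
In Python, from plant import manip gives the robot as it stands.
- The arm moves only by the tool servo_tool, never from a script. Its argument "commands" is a list of rows, each an object with "twist": the turn, a rotation vector about the tool's x, y, z in units of 8 degrees (1.0 is 8 degrees), a list of three; "dp": the shift along the tool's x, y, z in units of 30 mm (1.0 is 30 mm), a list of three; "grip": the finger opening in mm, from 0 to 91.8. A call has 1 to 10 rows; each row shifts and turns the commanded pose from where the row before left it, along the tool's axes as they then stand; what a row does not reach is not made up. A row lasts 1/10 s, in which the tool goes at most 50 mm and 8.59 degrees, less where a joint would pass 70% of its speed; a pose out of reach is approached as far as the arm can. A call is refused whole if a number of a shift passes 1 or a number of a turn 1, either way. A call with a gripper value outside its range is refused whole. The fingers move at their own pace and stop on an object; the grip force is fixed at half the most. Time passes only in rows, so rows that do not move let the fingers close. It gives the time, the measured TCP pose, the force and the opening at its end, in the units of the state.
- manip.sense(): the state, without advancing time (a new reading comes with each control period).
- manip.read_camera(name): name is "side" or "top"; returns a dict with "image" (384x512x3 uint8, blue, green, red), "z_map" (384x512 float32, m along the optical axis (not along the pixel's ray), 0 where there is no reading), "K" (3x3 intrinsics, pixels), "k1" (the pictures are not rectified: a ray, as slopes to the right and down, at radius r is drawn at 1 + k1 r^2 times it, then the intrinsics apply), "view" (4x4, takes a point from world to camera coordinates). Camera axes: x right, y down, z forward; pixel columns grow to the right and rows downward; lengths in m; the calibration is good to about 2 mm. A picture is of the moment at which its call begins.
- manip.job_done(): hands the job in, once; it reports no verdict.
Trained networks look in a picture, given as the dict that the camera call returned (one of the last four; its "shot" number tells which), for a name from the list of things; names that differ only in an ending like _2 or _b are one class to them, and where a whole thing is asked for, a point or a joint stands for the part that bears it (a point fixed in the world has none). Each returns a list of dicts, best first, with "score" (0 to 1); they miss things now and then, are a little off and sometimes report something else, mostly with a low value. They report only what shows in the picture. A call takes as long as a camera call.
- manip.boxes_of(picture, thing): "location" ([x, y, z] in m, in world coordinates, good to about 4 mm: the middle of the surface that is visible of it).
- manip.regions_of(picture, thing): "mask" (384x512 bool, what is visible of it).
- manip.spot_point(picture, thing): "location" ([x, y, z] in m, in world coordinates, good to about 4 mm: a listed point, or the origin of a listed thing).
The state is a dict: "clock": time; "joint_pos": joint angles; "dq": joint speeds; "joint_torque": joint torques, N m; "tool_pos": TCP position; "tool_rot": TCP orientation; "contact_force": force on the tool from outside, world axes, zero at the start; "ft_torque": the same for the moment, N m; "finger_gap": finger opening in m.
Only numpy, scipy, OpenCV 4.12 (cv2) and the standard library are available. Lean on these libraries where they do the work, as an engineer would, in place of code of your own. Each camera call takes 0.05 s, during which the arm holds its last target.

## Task

Put away the optics cases: stack the deep case and then the shallow case on the one standing on the rubber mat, each pushed fully home so that the recesses in its base lock over the lid lugs below, with all three latches at the same end. There is glass inside, so keep the cases upright and do not drop them. Leave the bottom case where it stands and everything else on the bench alone.

Things in the scene. Friction and masses are not known exactly. Their poses are not given: they have to be found in the camera images.
- bottom_c (a point): The bottom case, standing on a black rubber mat (136 x 96 x 3 mm): lidded optics case of grey plastic, 50 mm high without the lugs, 104 mm long (its x) by 64 mm wide (its y), flat upright bare sides, latched shut, one solid piece of about 0.85 kg. The point is the centre of its block, half-way up; z is up. Black latch (24 mm wide, 4 mm proud) in the middle of the -x end, hinges at the +x end.
- deep_c (a point): The deep case, tallest of the three, on the bench: lidded optics case of grey plastic, 70 mm high without the lugs, 104 mm long (its x) by 64 mm wide (its y), flat upright bare sides, latched shut, one solid piece of about 0.3 to 0.6 kg. The point is the centre of its block, half-way up; z is up. Black latch (24 mm wide, 4 mm proud) in the middle of the -x end, hinges at the +x end.
- shallow_c (a point): The shallow case, lowest of the three, on the bench: lidded optics case of grey plastic, 44 mm high without the lugs, 104 mm long (its x) by 64 mm wide (its y), flat upright bare sides, latched shut, one solid piece of about 0.2 to 0.4 kg. The point is the centre of its block, half-way up; z is up. Black latch (24 mm wide, 4 mm proud) in the middle of the -x end, hinges at the +x end.
- bottom_lid (a point): Middle of the bottom case's flat lid, 25 mm above its centre; axes as the case's. Round it stand four round tapered lugs, 6 mm high, 15 mm across at the foot and 9 mm at the top, at x = +-36, y = +-18 mm.
- deep_lid (a point): Middle of the deep case's flat lid, 35 mm above its centre; axes as the case's. Round it stand four round tapered lugs, 6 mm high, 15 mm across at the foot and 9 mm at the top, at x = +-36, y = +-18 mm.
- deep_base (a point): Middle of the deep case's underside, 35 mm below its centre; axes as the case's. Four square recesses, 19 mm wide, 7 mm deep, at x = +-36, y = +-18 mm fit over the lugs of a case below, with 2 mm play each way; locked, this face lies flat on that lid.
- shallow_base (a point): Middle of the shallow case's underside, 22 mm below its centre; axes as the case's. Four square recesses, 19 mm wide, 7 mm deep, at x = +-36, y = +-18 mm fit over the lugs of a case below, with 2 mm play each way; locked, this face lies flat on that lid. Its lid has the same lugs.
- deep_latch (a point): Middle of the deep case's latch, 54 mm from its centre towards its -x end and 20 mm above its centre; axes as the case's.
- shallow_latch (a point): Middle of the shallow case's latch, 54 mm from its centre towards its -x end and 7 mm above its centre; axes as the case's.
- driver_c (a point): Screwdriver lying on the bench, 170 mm long, its own x along it towards the tip; the point is on its axis, about mid-length. Bystander.
- lying_lens_c (a point): Lens on a black post holder lying on its side, 130 mm long along its x, 75 mm wide across its foot, 35 mm high; the point is near mid-length, 12 mm up. Bystander.
- tube_c (a point): Short black lens tube standing on end, 31 mm across and 26 mm high; the point is its centre. Bystander.
- supply_c (a point): Flat dark supply box, 60 (x) x 110 (y) x 22 mm; the point is its centre. Bystander.
- spare_foot_c (a point): Black slotted mounting foot lying flat, 75 (x) x 25 x 10 mm; the point is its centre. Bystander.
- iris_post_c (a point): Lens on a black post holder standing on its foot, 130 mm high, foot 75 (x) x 25 mm; the point is on its axis 50 mm up. Bystander.

How it is judged:
By the outcome, as a careful person would: the job done as asked, in the order asked, and still so for the second after the job is handed in, with the robot touching nothing.
It also fails if it takes over 64 s, if anything falls off the work surface, if the arm or the gripper's body presses on something with over 40 N, if the wrist force passes 120 N, or if a joint passes its speed limit or range.

## Working session

There is one attempt and no reset: what is moved stays moved. The work goes in short steps, Python scripts to look and compute and a tool call to move; the robot and the scene stay as the last step left them, time stands still between calls to the robot, and variables do not carry over. Pictures are saved under pics/ and viewed, and the job is handed in when it is done.

Besides the shell and the picture viewer there is one more tool, called as name(argument=value, ...) on one line, values as JSON. servo_tool: Moves the arm, as the interface text tells. Its arguments: {"type":"object","properties":{"commands":{"type":"array"}},"required":["commands"]}

```bash
ls; mkdir -p pics; cat > h.py <<'E'
import numpy as np, cv2
from plant import manip
from scipy.spatial.transform import Rotation as R
def shot(name,fn=None):
    c=manip.read_camera(name)
    if fn: cv2.imwrite('pics/'+fn,c['image'])
    return c
def cloud(c):
    K=np.array(c['K']);k1=c['k1'];z=c['z_map'];h,w=z.shape
    u,v=np.meshgrid(np.arange(w),np.arange(h))
    pts=np.stack([u.ravel(),v.ravel()],1).astype(np.float64)[:,None]
    n=cv2.undistortPoints(pts,K,np.array([k1,0,0,0.]))[:,0]
    P=np.c_[n*z.ravel()[:,None],z.ravel()]
    V=np.array(c['view']);W=(P-V[:3,3])@V[:3,:3]
    W[z.ravel()==0]=np.nan
    return W.reshape(h,w,3)
def st():
    s=manip.sense();print({k:np.round(v,3).tolist() for k,v in s.items() if k not in('dq','joint_torque')});return s
E
python3 - <<'E'
from h import *
s=st();print(manip.tips_ahead, R.from_rotvec(s['tool_rot']).as_matrix().round(3))
for n in ('top','side'):
    c=shot(n,n+'0.png');print(n,c['k1'],np.round(c['view'],3).tolist())
    for t in ['bottom_c','deep_c','shallow_c','bottom_lid','deep_lid','deep_latch','shallow_latch','driver_c','lying_lens_c','tube_c','supply_c','spare_foot_c','iris_post_c']:
        print(t,[(np.round(d['location'],3).tolist(),round(d['score'],2)) for d in manip.spot_point(c,t)[:2]])
E
```

```text
pics
{'clock': 0.0, 'joint_pos': [1.516, 0.502, -0.427, 1.551, 0.221, 1.138, -0.21], 'tool_pos': [0.203, -0.617, 0.404], 'tool_rot': [0.973, 1.345, -0.971], 'contact_force': [0.585, -0.058, 0.029], 'ft_torque': [0.017, -0.012, 0.05], 'finger_gap': 0.091}
0.178 [[-0.001  0.95   0.313]
 [ 0.002  0.313 -0.95 ]
 [-1.     0.    -0.002]]
top -0.028492443385417895 [[0.032, -0.999, -0.007, 0.026], [-0.979, -0.03, -0.2, 0.554], [0.199, 0.013, -0.98, 0.933], [0.0, 0.0, 0.0, 1.0]]
bottom_c [([0.504, 0.036, 0.024], 0.67)]
deep_c [([0.521, -0.295, 0.037], 0.89)]
shallow_c [([0.496, 0.275, 0.022], 0.92), ([0.471, 0.159, 0.013], 0.6)]
bottom_lid [([0.504, 0.037, 0.054], 0.79)]
deep_lid [([0.523, -0.302, 0.071], 0.84), ([0.504, 0.035, 0.051], 0.58)]
deep_latch [([0.484, -0.331, 0.058], 0.66), ([0.503, 0.034, 0.028], 0.63)]
shallow_latch [([0.464, 0.237, 0.028], 0.76), ([0.712, 0.212, 0.004], 0.56)]
driver_c [([0.473, 0.157, 0.016], 0.75)]
lying_lens_c [([0.728, -0.115, 0.011], 0.86)]
tube_c [([0.453, -0.141, 0.014], 0.62)]
supply_c [([0.75, 0.031, 0.011], 0.68)]
spare_foot_c [([0.713, 0.211, 0.007],
[... 289 characters left out ...]
.54)]
deep_c [([0.521, -0.298, 0.034], 0.72)]
shallow_c [([0.502, 0.274, 0.021], 0.71), ([0.475, 0.158, 0.009], 0.34)]
bottom_lid [([0.503, 0.036, 0.055], 0.65)]
deep_lid [([0.53, -0.298, 0.07], 0.97), ([0.506, 0.036, 0.055], 0.51)]
deep_latch [([0.484, -0.333, 0.054], 0.83), ([0.718, 0.325, 0.05], 0.72)]
shallow_latch [([0.464, 0.241, 0.032], 0.67)]
driver_c [([0.475, 0.159, 0.013], 0.55)]
lying_lens_c [([0.728, -0.117, 0.012], 0.79), ([0.504, 0.037, 0.054], 0.56)]
tube_c [([0.453, -0.141, 0.015], 0.65), ([0.484, -0.337, 0.051], 0.2)]
supply_c [([0.752, 0.033, 0.013], 0.72)]
spare_foot_c [([0.464, 0.238, 0.03], 0.7), ([0.713, 0.217, 0.008], 0.69)]
iris_post_c [([0.719, 0.325, 0.052], 0.56)]
```

View pics/top0.png

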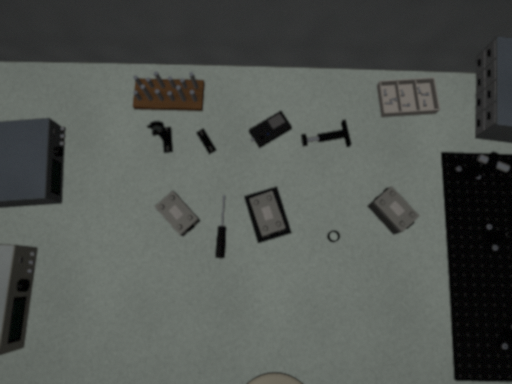

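View pics/side0.png

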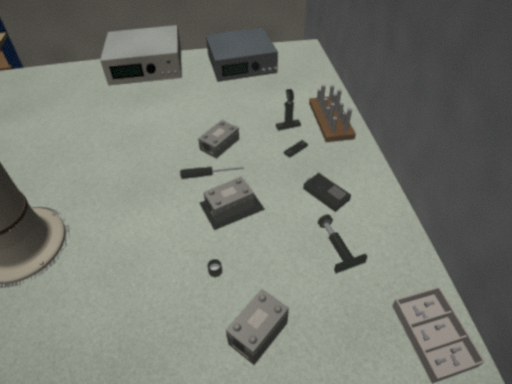

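```bash
python3 - <<'E'
from h import *
# fit lid rectangles from clouds
for n in ('top','side'):
    c=shot(n);W=cloud(c)
    for t,x,y,z in [('bottom',.504,.036,.053),('deep',.523,-.298,.07),('shallow',.498,.275,.044)]:
        m=(np.abs(W[...,2]-z)<.006)&(np.hypot(W[...,0]-x,W[...,1]-y)<.085)
        P=W[m]; zz=np.median(P[:,2])
        r=cv2.minAreaRect(P[:,:2].astype(np.float32)*1000)
        print(n,t,m.sum(),round(zz,4),r)
        g=manip.regions_of(c,t+'_c')
        if g:
            mm=g[0]['mask']&m; Q=W[mm]; print('   masked',mm.sum(),cv2.minAreaRect(Q[:,:2].astype(np.float32)*1000),g[0]['score'])
    c['image']
E
```

```text
top bottom 977 0.0532 ((502.611572265625, 35.848114013671875), (108.4045181274414, 63.7559700012207), 20.399423599243164)
   masked 972 ((502.611572265625, 35.848114013671875), (108.4045181274414, 63.7559700012207), 20.399423599243164) 0.67
top deep 1016 0.0695 ((522.7315673828125, -295.92047119140625), (106.5610580444336, 65.83084869384766), 42.43791198730469)
   masked 1014 ((522.7315673828125, -295.92047119140625), (106.5610580444336, 65.83084869384766), 42.43791198730469) 0.76
top shallow 963 0.0445 ((498.9763488769531, 275.2314758300781), (108.66302490234375, 64.3162612915039), 44.757904052734375)
   masked 960 ((498.9763488769531, 275.2314758300781), (108.66302490234375, 64.3162612915039), 44.757904052734375) 0.96
side bottom 912 0.0526 ((503.09368896484375, 33.57470703125), (106.65242004394531, 66.4971923828125), 21.174482345581055)
   masked 904 ((502.9689636230469, 33.526397705078125), (106.38493347167969, 66.4971923828125), 21.174482345581055) 0.58
side deep 1972 0.0693 ((522.673583984375, -298.07647705078125), (107.0938949584961, 64.69480895996094), 42.787715911865234)
   masked 1970 ((522.673583984375, -298.07647705078125), (107.0938949584961, 64.69480895996094), 42.787715911865234) 0.9
side shallow 577 0.0439 ((500.4912414550781, 272.6383056640625), (109.94292449951172, 66.48876953125), 46.448265075683594)
   masked 569 ((499.7203369140625, 272.23760986328125), (108.06060791015625, 66.4262466430664), 47.69853973388672) 0.68
```

```bash
python3 - <<'E'
from h import *
a=cv2.imread('pics/side0.png');b=cv2.imread('pics/top0.png')
f=lambda i,x,y,w,h:cv2.convertScaleAbs(cv2.resize(i[y:y+h,x:x+w],(390,290),interpolation=cv2.INTER_CUBIC),alpha=2.5)
o=np.vstack([np.hstack([f(a,190,165,86,64),f(b,225,180,86,64)]),np.hstack([f(a,215,285,86,72),f(a,185,115,74,55)])])
cv2.imwrite('pics/z0.png',o)
E
```

```text
(no output)
```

View pics/z0.png

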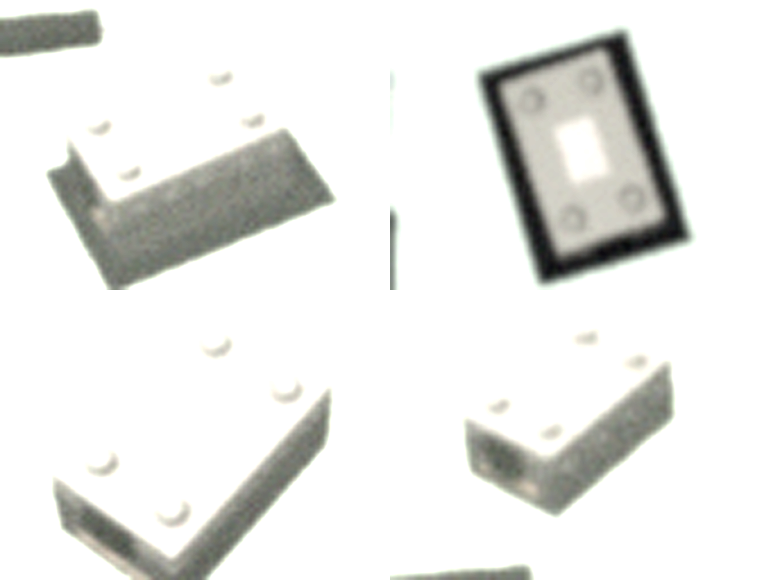

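```bash
python3 - <<'E'
from h import *
acc=[]
a=np.mean([shot('side')['image'].astype(float) for _ in range(3)],0);b=np.mean([shot('top')['image'].astype(float) for _ in range(3)],0)
def f(i,x,y,w,h,hi):
    r=cv2.resize(i[y:y+h,x:x+w],(390,580),interpolation=cv2.INTER_CUBIC);return np.clip((np.clip(r,0,hi)/hi)**.6*255,0,255)
cv2.imwrite('pics/z1.png',np.hstack([f(a,197,180,43,50,110),f(b,240,180,54,70,110)]))
for t in ('bottom_c','deep_c'):
  pass
E
```

```text
[ WARN:0@6.485] global loadsave.cpp:1063 imwrite_ Unsupported depth image for selected encoder is fallbacked to CV_8U.
```

View pics/z1.png

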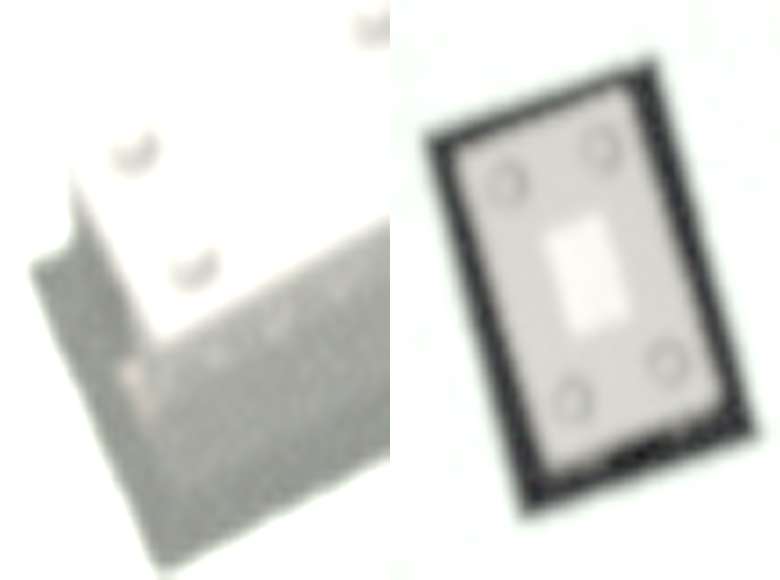

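```bash
python3 - <<'E'
from h import *
cs=[shot('top') for _ in range(4)]
b=np.mean([c['image'].astype(float) for c in cs],0)
c=cs[-1];K=np.array(c['K']);V=np.array(c['view'])
def warp(x,y,th,z):
    # ortho crop: plane of the case at height z, 0.25mm..; x axis up
    n=200;g=np.linspace(-.075,.075,n)
    X,Y=np.meshgrid(g,g) # cols -> -y', rows -> -x'
    lx=-Y;ly=-X
    w=np.stack([x+np.cos(th)*lx-np.sin(th)*ly,y+np.sin(th)*lx+np.cos(th)*ly,np.full_like(lx,z)],-1).reshape(-1,3)
    rv,_=cv2.Rodrigues(V[:3,:3]);p,_=cv2.projectPoints(w,rv,V[:3,3],K,np.array([c['k1'],0,0,0.]))
    p=p.reshape(n,n,2).astype(np.float32)
    return cv2.remap(b.astype(np.float32),p[...,0],p[...,1],cv2.INTER_CUBIC)
o=np.hstack([warp(.503,.035,np.deg2rad(20.5),.053),warp(.5227,-.297,np.deg2rad(42.5),.07),warp(.4995,.274,np.deg2rad(45.5),.044)])
o=np.clip((np.clip(o,0,140)/140)**.6*255,0,255).astype(np.uint8)
cv2.imwrite('pics/z2.png',cv2.resize(o,(798,266)))
E
```

```text
(no output)
```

View pics/z2.png

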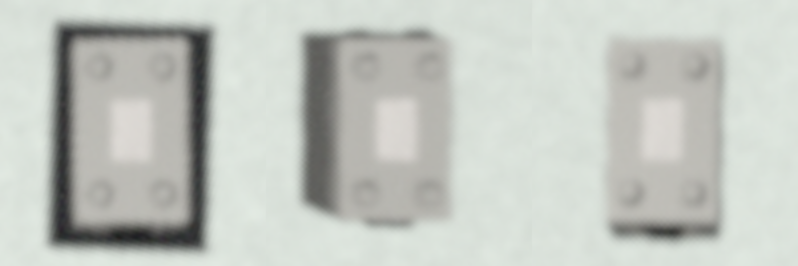

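servo_tool(commands=[{"twist":[0,0,0],"dp":[0,0.5,-0.25],"grip":91.8},{"twist":[0,0,0],"dp":[0,0.9,-0.45],"grip":91.8},{"twist":[0,0,0],"dp":[0,0.9,-0.45],"grip":91.8},{"twist":[0,0,0],"dp":[0,0.9,-0.45],"grip":91.8},{"twist":[0,0,0],"dp":[0,0.9,-0.45],"grip":91.8},{"twist":[0,0,0],"dp":[0,0.9,-0.45],"grip":91.8},{"twist":[0,0,0],"dp":[0,0.9,-0.45],"grip":91.8},{"twist":[0,0,0],"dp":[0,0.9,-0.45],"grip":91.8},{"twist":[0,0,0],"dp":[0,0.9,-0.45],"grip":91.8},{"twist":[0,0,0],"dp":[0,0.9,-0.45],"grip":91.8}])

```text
clock: 3.3
tool_pos: [0.4093, -0.4119, 0.405]
tool_rot: [0.971, 1.343, -0.971]
contact_force: [0.7, 0.1, -0.2]
finger_gap: 0.0915
```

```bash
cat >> h.py <<'E'
def plan(x,y,zg,ang):
    """grasp target xy, grasp height, tool-y heading deg -> shift in present tool axes (units) & turn about own x,y,z (8deg units)"""
    s=st();M=R.from_rotvec(s['tool_rot']).as_matrix()
    a=np.deg2rad(ang);ty=np.array([np.cos(a),np.sin(a),0]);tx=np.array([0,0,-1.]);T=np.c_[tx,ty,np.cross(tx,ty)]
    d=np.array([x,y,zg+.159])-s['tool_pos']
    print('dp units now',(M.T@d/.03).round(2),'dp units after turn',(T.T@d/.03).round(2),'twist',(np.rad2deg(R.from_matrix(M.T@T).as_rotvec())/8).round(3))
E
python3 -c "
from h import *
plan(.5227,-.297,.15,42.5)"
```

```text
{'clock': 3.3, 'joint_pos': [1.158, 0.391, -0.529, 1.728, 0.22, 1.082, -0.694], 'tool_pos': [0.409, -0.412, 0.405], 'tool_rot': [0.971, 1.343, -0.971], 'contact_force': [0.693, 0.12, -0.186], 'ft_torque': [-0.045, 0.022, 0.033], 'finger_gap': 0.091}
dp units now [ 3.2   4.79 -2.45] dp units after turn [ 3.2   5.37 -0.27] twist [-3.027e+00  1.000e-03 -2.000e-03]
```

servo_tool(commands=[{"twist":[0,0,0],"dp":[0,0.8,-0.41],"grip":91.8},{"twist":[0,0,0],"dp":[0,0.8,-0.41],"grip":91.8},{"twist":[0,0,0],"dp":[0,0.8,-0.41],"grip":91.8},{"twist":[0,0,0],"dp":[0,0.8,-0.41],"grip":91.8},{"twist":[0,0,0],"dp":[0,0.8,-0.41],"grip":91.8},{"twist":[0,0,0],"dp":[0,0.79,-0.4],"grip":91.8},{"twist":[-0.76,0,0],"dp":[0.7,0,0],"grip":91.8},{"twist":[-0.76,0,0],"dp":[0.7,0,0],"grip":91.8},{"twist":[-0.76,0,0],"dp":[0.7,0,0],"grip":91.8},{"twist":[-0.76,0,0],"dp":[0.7,0,0],"grip":91.8}])

```text
clock: 4.3
tool_pos: [0.5218, -0.2979, 0.3203]
tool_rot: [0.643, 1.473, -0.643]
contact_force: [0.1, 0.1, -0.6]
finger_gap: 0.0918
```

```bash
python3 -c "
from h import *
c=shot('side','s1.png');i=c['image'][220:384,150:369];cv2.imwrite('pics/s1z.png',cv2.convertScaleAbs(cv2.resize(i,(790,590)),alpha=1.6))
plan(.5227,-.297,.047,42.5)"
```

```text
{'clock': 4.35, 'joint_pos': [0.94, 0.555, -0.621, 1.751, 0.381, 0.964, -0.651], 'tool_pos': [0.52, -0.298, 0.316], 'tool_rot': [0.641, 1.48, -0.639], 'contact_force': [-1.347, -0.354, -1.917], 'ft_torque': [-0.017, 0.01, 0.037], 'finger_gap': 0.092}
dp units now [3.68 0.08 0.06] dp units after turn [3.68 0.07 0.04] twist [ 0.08  -0.038  0.007]
```

View pics/s1z.png

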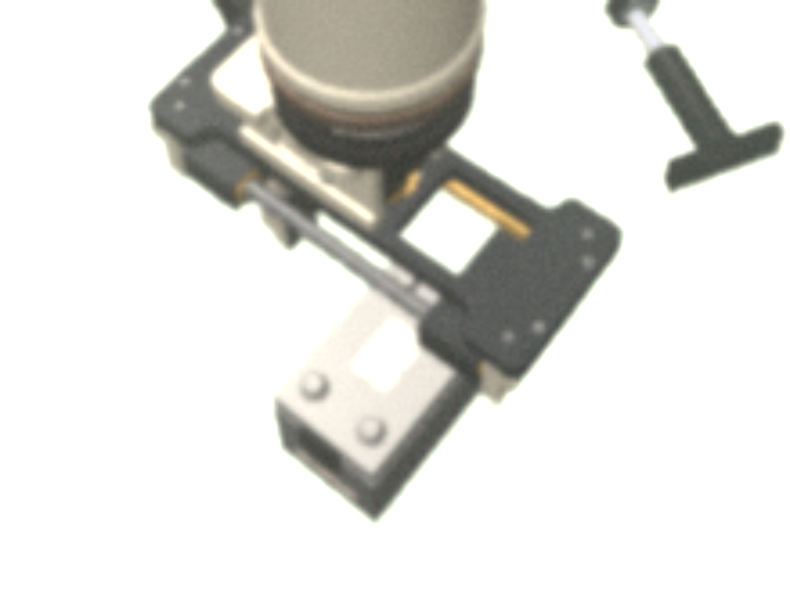

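The picture shows the gripper body aligned across the deep case, with its latch end at about (330,450) in the crop. I'll descend.

servo_tool(commands=[{"twist":[0,0,0],"dp":[0.6,0,0],"grip":91.8},{"twist":[0,0,0],"dp":[0.6,0,0],"grip":91.8},{"twist":[0,0,0],"dp":[0.6,0,0],"grip":91.8},{"twist":[0,0,0],"dp":[0.6,0,0],"grip":91.8},{"twist":[0,0,0],"dp":[0.6,0,0],"grip":91.8},{"twist":[0,0,0],"dp":[0.4,0,0],"grip":91.8},{"twist":[0,0,0],"dp":[0.2,0,0],"grip":91.8},{"twist":[0,0,0],"dp":[0,0,0],"grip":91.8},{"twist":[0,0,0],"dp":[0,0,0],"grip":91.8}])

```text
clock: 5.25
tool_pos: [0.5218, -0.2995, 0.2133]
tool_rot: [0.647, 1.471, -0.647]
contact_force: [-0.5, 0.3, -0.2]
finger_gap: 0.0914
```

```bash
python3 -c "
from h import *
plan(.5227,-.297,.047,42.5)"
```

```text
{'clock': 5.25, 'joint_pos': [0.88, 0.694, -0.541, 1.797, 0.484, 0.786, -0.737], 'tool_pos': [0.522, -0.3, 0.213], 'tool_rot': [0.647, 1.471, -0.647], 'contact_force': [-0.546, 0.276, -0.181], 'ft_torque': [-0.016, -0.072, 0.016], 'finger_gap': 0.091}
dp units now [ 0.24  0.08 -0.04] dp units after turn [ 0.24  0.08 -0.04] twist [ 0.003  0.005 -0.003]
```

servo_tool(commands=[{"twist":[0,0,0],"dp":[0.25,0.08,-0.03],"grip":91.8},{"twist":[0,0,0],"dp":[0,0,0],"grip":80},{"twist":[0,0,0],"dp":[0,0,0],"grip":70},{"twist":[0,0,0],"dp":[0,0,0],"grip":50},{"twist":[0,0,0],"dp":[0,0,0],"grip":50},{"twist":[0,0,0],"dp":[0,0,0],"grip":50},{"twist":[0,0,0],"dp":[0,0,0],"grip":50},{"twist":[0,0,0],"dp":[0,0,0],"grip":50}])

```text
clock: 6.05
tool_pos: [0.5227, -0.2974, 0.2055]
tool_rot: [0.647, 1.472, -0.647]
contact_force: [0.0, 0.4, 1.5]
finger_gap: 0.0637
```

```bash
python3 -c "
from h import *
plan(.5227,-.297,.047,42.5)"
```

```text
{'clock': 6.05, 'joint_pos': [0.871, 0.705, -0.534, 1.799, 0.492, 0.773, -0.747], 'tool_pos': [0.523, -0.297, 0.205], 'tool_rot': [0.647, 1.472, -0.647], 'contact_force': [0.047, 0.436, 1.547], 'ft_torque': [-0.045, -0.078, -0.035], 'finger_gap': 0.064}
dp units now [-0.02  0.01 -0.01] dp units after turn [-0.02  0.01 -0.01] twist [ 0.003  0.004 -0.001]
```

servo_tool(commands=[{"twist":[0,0,0],"dp":[-0.1,0,0],"grip":50},{"twist":[0,0,0],"dp":[-0.2,0,0],"grip":50},{"twist":[0,0,0],"dp":[-0.4,0,0],"grip":50},{"twist":[0,0,0],"dp":[-0.5,0,0],"grip":50},{"twist":[0,0,0],"dp":[-0.6,0,0],"grip":50},{"twist":[0,0,0],"dp":[-0.6,0,0],"grip":50},{"twist":[0,0,0],"dp":[-0.6,0,0],"grip":50},{"twist":[0,0,0],"dp":[-0.5,0,0],"grip":50},{"twist":[0,0,0],"dp":[-0.3,0,0],"grip":50},{"twist":[0,0,0],"dp":[-0.1,0,0],"grip":50}])

```text
clock: 7.05
tool_pos: [0.5229, -0.2974, 0.324]
tool_rot: [0.647, 1.47, -0.648]
contact_force: [0.8, 0.1, -2.6]
finger_gap: 0.064
```

```bash
python3 -c "
from h import *
plan(.503,.035,.16,20.5)"
```

```text
{'clock': 7.05, 'joint_pos': [0.939, 0.547, -0.623, 1.744, 0.378, 0.97, -0.66], 'tool_pos': [0.523, -0.297, 0.324], 'tool_rot': [0.647, 1.47, -0.648], 'contact_force': [0.789, 0.092, -2.615], 'ft_torque': [-0.017, -0.03, -0.023], 'finger_gap': 0.064}
dp units now [ 0.15  7.   -8.62] dp units after turn [  0.17   3.26 -10.61] twist [ 2.753  0.016 -0.007]
```

servo_tool(commands=[{"twist":[0,0,0],"dp":[0,0.15,-0.18],"grip":50},{"twist":[0,0,0],"dp":[0,0.3,-0.37],"grip":50},{"twist":[0,0,0],"dp":[0,0.44,-0.54],"grip":50},{"twist":[0,0,0],"dp":[0,0.5,-0.62],"grip":50},{"twist":[0,0,0],"dp":[0,0.5,-0.62],"grip":50},{"twist":[0,0,0],"dp":[0,0.5,-0.62],"grip":50},{"twist":[0,0,0],"dp":[0,0.5,-0.62],"grip":50},{"twist":[0,0,0],"dp":[0,0.5,-0.62],"grip":50},{"twist":[0,0,0],"dp":[0,0.5,-0.62],"grip":50},{"twist":[0,0,0],"dp":[0,0.5,-0.62],"grip":50}])

```text
clock: 8.05
tool_pos: [0.5085, -0.0857, 0.3214]
tool_rot: [0.646, 1.475, -0.646]
contact_force: [-0.2, -0.3, -3.3]
finger_gap: 0.0639
```

servo_tool(commands=[{"twist":[0,0,0],"dp":[0,0.5,-0.62],"grip":50},{"twist":[0,0,0],"dp":[0,0.5,-0.62],"grip":50},{"twist":[0.1,0,0],"dp":[0,0.5,-0.6],"grip":50},{"twist":[0.3,0,0],"dp":[0,0.45,-0.6],"grip":50},{"twist":[0.5,0,0],"dp":[0,0.25,-0.5],"grip":50},{"twist":[0.6,0,0],"dp":[0,0.1,-0.2],"grip":50},{"twist":[0.6,0,0],"dp":[0,0,0],"grip":50},{"twist":[0.4,0,0],"dp":[0,0,0],"grip":50},{"twist":[0.2,0,0],"dp":[0,0,0],"grip":50},{"twist":[0.05,0,0],"dp":[0,0,0],"grip":50}])

```text
clock: 9.05
tool_pos: [0.498, 0.0291, 0.3217]
tool_rot: [0.94, 1.359, -0.941]
contact_force: [0.2, 0.8, -3.6]
finger_gap: 0.0638
```

```bash
python3 -c "
from h import *
plan(.503,.035,.16,20.5)
for n in('side','top'):
  c=shot(n,n+'2.png')
  for t in('deep_base','deep_lid','deep_c','deep_latch','bottom_lid','bottom_c'):
    print(n,t,[(np.round(d['location'],3).tolist(),round(d['score'],2)) for d in manip.spot_point(c,t)[:2]])
a=cv2.imread('pics/side2.png')[120:270,140:340];b=cv2.imread('pics/top2.png')[150:300,180:380]
cv2.imwrite('pics/z3.png',cv2.convertScaleAbs(np.hstack([cv2.resize(a,(400,300)),cv2.resize(b,(400,300))]),alpha=2))
"
```

```text
{'clock': 9.05, 'joint_pos': [0.433, 0.38, -0.65, 1.994, 0.299, 0.864, -1.591], 'tool_pos': [0.498, 0.029, 0.322], 'tool_rot': [0.94, 1.359, -0.941], 'contact_force': [0.222, 0.821, -3.563], 'ft_torque': [-0.029, -0.001, 0.015], 'finger_gap': 0.064}
dp units now [ 0.09  0.22 -0.12] dp units after turn [ 0.09  0.22 -0.12] twist [ 0.012 -0.004  0.008]
side deep_base [([0.502, 0.273, 0.021], 0.73), ([0.502, 0.031, 0.118], 0.66)]
side deep_lid [([0.502, 0.031, 0.187], 0.95), ([0.718, 0.322, 0.051], 0.49)]
side deep_c [([0.496, 0.029, 0.15], 0.66), ([0.506, 0.037, 0.028], 0.58)]
side deep_latch [([0.446, 0.009, 0.172], 0.98)]
side bottom_lid [([0.506, 0.036, 0.058], 0.96), ([0.73, -0.117, 0.009], 0.68)]
side bottom_c [([0.508, 0.034, 0.029], 0.98), ([0.502, 0.277, 0.002], 0.38)]
top deep_base [([0.472, 0.154, 0.013], 0.52), ([0.462, 0.232, 0.031], 0.27)]
top deep_lid []
top deep_c []
top deep_latch []
top bottom_lid [([0.497, 0.271, -0.007], 0.25)]
top bottom_c []
```

View pics/z3.png

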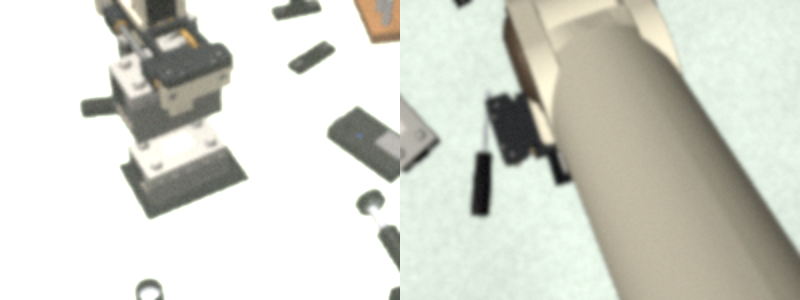

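servo_tool(commands=[{"twist":[0,0,0],"dp":[0,0.13,-0.06],"grip":50},{"twist":[0,0,0],"dp":[0,0.12,-0.06],"grip":50},{"twist":[0,0,0],"dp":[0.3,0,0],"grip":50},{"twist":[0,0,0],"dp":[0.4,0,0],"grip":50},{"twist":[0,0,0],"dp":[0.4,0,0],"grip":50},{"twist":[0,0,0],"dp":[0.3,0,0],"grip":50},{"twist":[0,0,0],"dp":[0.15,0,0],"grip":50},{"twist":[0,0,0],"dp":[0,0,0],"grip":50},{"twist":[0,0,0],"dp":[0,0,0],"grip":50}])

```text
clock: 10.65
tool_pos: [0.5047, 0.0344, 0.2758]
tool_rot: [0.941, 1.358, -0.941]
contact_force: [-0.5, 0.9, -3.2]
finger_gap: 0.0636
```

```bash
python3 -c "
from h import *
plan(.504,.0355,.16,20.7)
n='side'
c=shot(n,n+'3.png')
for t in('deep_lid','deep_c','bottom_lid','bottom_c'):
    print(n,t,[(np.round(d['location'],3).tolist(),round(d['score'],2)) for d in manip.spot_point(c,t)[:2]])
a=cv2.imread('pics/side3.png')[140:250,170:290]
cv2.imwrite('pics/z4.png',cv2.convertScaleAbs(cv2.resize(a,(640,586),interpolation=cv2.INTER_CUBIC),alpha=1.8,beta=20))
"
```

```text
{'clock': 10.65, 'joint_pos': [0.38, 0.462, -0.608, 2.009, 0.371, 0.78, -1.66], 'tool_pos': [0.505, 0.034, 0.276], 'tool_rot': [0.941, 1.358, -0.941], 'contact_force': [-0.53, 0.851, -3.241], 'ft_torque': [-0.014, -0.01, -0.025], 'finger_gap': 0.064}
dp units now [-1.44 -0.01 -0.04] dp units after turn [-1.44 -0.01 -0.04] twist [-0.02  -0.001 -0.001]
side deep_lid [([0.509, 0.033, 0.144], 0.69), ([0.716, 0.324, 0.051], 0.33)]
side deep_c [([0.456, 0.016, 0.124], 0.74)]
side bottom_lid [([0.503, 0.035, 0.056], 0.79), ([0.504, 0.035, 0.103], 0.37)]
side bottom_c []
```

View pics/z4.png

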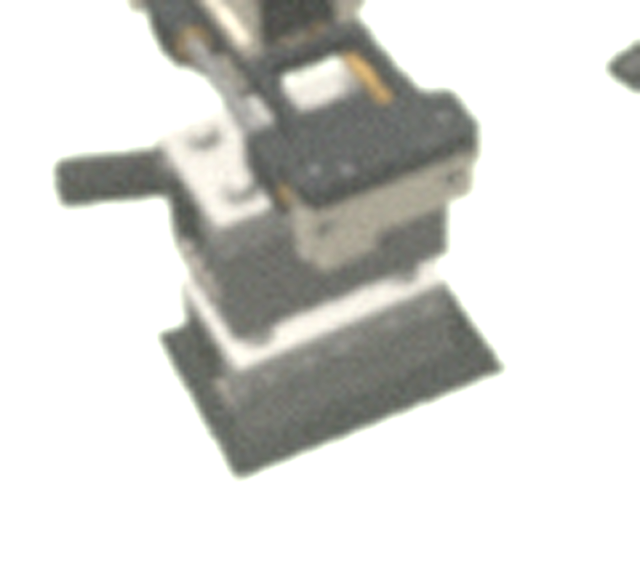

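The deep case is square over the bottom case: near corners at (232,330) and (232,365), with edges parallel. I'll lower it slowly.

servo_tool(commands=[{"twist":[0,0,0],"dp":[0.1,0,-0.02],"grip":50},{"twist":[0,0,0],"dp":[0.1,0,-0.02],"grip":50},{"twist":[0,0,0],"dp":[0.1,0,0],"grip":50},{"twist":[0,0,0],"dp":[0.05,0,0],"grip":50},{"twist":[0,0,0],"dp":[0.05,0,0],"grip":50},{"twist":[0,0,0],"dp":[0.05,0,0],"grip":50},{"twist":[0,0,0],"dp":[0,0,0],"grip":50}])

```text
clock: 11.6
tool_pos: [0.504, 0.0354, 0.262]
tool_rot: [0.941, 1.358, -0.942]
contact_force: [0.6, -0.2, -2.8]
finger_gap: 0.064
```

servo_tool(commands=[{"twist":[0,0,0],"dp":[0.05,0,0],"grip":50},{"twist":[0,0,0],"dp":[0.04,0,0],"grip":50},{"twist":[0,0,0],"dp":[0.03,0,0],"grip":50},{"twist":[0,0,0],"dp":[0.03,0,0],"grip":50},{"twist":[0,0,0],"dp":[0,0,0],"grip":50}])

```text
clock: 12.1
tool_pos: [0.5041, 0.0355, 0.2584]
tool_rot: [0.941, 1.357, -0.942]
contact_force: [-3.2, -0.5, 4.8]
finger_gap: 0.0644
```

servo_tool(commands=[{"twist":[0,0,0],"dp":[0.03,0,0],"grip":50},{"twist":[0,0,0],"dp":[0.03,0,0],"grip":50},{"twist":[0,0,0],"dp":[0,0,0],"grip":50}])

```text
clock: 12.4
tool_pos: [0.5042, 0.0357, 0.2583]
tool_rot: [0.94, 1.356, -0.943]
contact_force: [-9.2, -1.9, 24.5]
finger_gap: 0.0636
```

servo_tool(commands=[{"twist":[0,0,0],"dp":[-0.05,0,0],"grip":50},{"twist":[0,0,0],"dp":[0,0,0],"grip":75},{"twist":[0,0,0],"dp":[0,0,0],"grip":91.8},{"twist":[0,0,0],"dp":[0,0,0],"grip":91.8},{"twist":[0,0,0],"dp":[0,0,0],"grip":91.8},{"twist":[0,0,0],"dp":[-0.2,0,0],"grip":91.8},{"twist":[0,0,0],"dp":[-0.5,0,0],"grip":91.8},{"twist":[0,0,0],"dp":[-0.8,0,0],"grip":91.8},{"twist":[0,0,0],"dp":[-0.8,0,0],"grip":91.8},{"twist":[0,0,0],"dp":[-0.8,0,0],"grip":91.8}])

```text
clock: 13.4
tool_pos: [0.5041, 0.0357, 0.3525]
tool_rot: [0.941, 1.357, -0.94]
contact_force: [0.6, -0.7, 0.1]
finger_gap: 0.0914
```

```bash
python3 -c "
from h import *
plan(.4995,.274,.17,45.3)
"
```

```text
{'clock': 13.4, 'joint_pos': [0.441, 0.346, -0.672, 1.954, 0.267, 0.929, -1.575], 'tool_pos': [0.504, 0.036, 0.353], 'tool_rot': [0.941, 1.357, -0.94], 'contact_force': [0.561, -0.717, 0.086], 'ft_torque': [-0.015, 0.011, -0.022], 'finger_gap': 0.091}
dp units now [ 0.78  2.65 -7.49] dp units after turn [ 0.78  5.54 -5.7 ] twist [-3.093e+00  3.000e-03 -6.000e-03]
```

Move to above the shallow case, looking at the stack from the side camera and top camera on the way.

servo_tool(commands=[{"twist":[0,0,0],"dp":[0,0.2,-0.6],"grip":91.8},{"twist":[0,0,0],"dp":[0,0.3,-0.85],"grip":91.8},{"twist":[0,0,0],"dp":[0,0.35,-1.0],"grip":91.8},{"twist":[0,0,0],"dp":[0,0.35,-1.0],"grip":91.8},{"twist":[0,0,0],"dp":[0,0.35,-1.0],"grip":91.8},{"twist":[0,0,0],"dp":[0,0.35,-1.0],"grip":91.8},{"twist":[0,0,0],"dp":[0,0.35,-1.0],"grip":91.8},{"twist":[0,0,0],"dp":[0,0.35,-0.84],"grip":91.8},{"twist":[0,0,0],"dp":[0,0.05,-0.2],"grip":91.8},{"twist":[0,0,0],"dp":[0,0,0],"grip":91.8}])

```text
clock: 14.4
tool_pos: [0.4993, 0.2749, 0.3513]
tool_rot: [0.94, 1.359, -0.939]
contact_force: [0.2, -0.6, 0.1]
finger_gap: 0.0919
```

servo_tool(commands=[{"twist":[-0.5,0,0],"dp":[0,0,0],"grip":91.8},{"twist":[-0.7,0,0],"dp":[0,0,0],"grip":91.8},{"twist":[-0.7,0,0],"dp":[0,0,0],"grip":91.8},{"twist":[-0.7,0,0],"dp":[0,0,0],"grip":91.8},{"twist":[-0.49,0,0],"dp":[0,0,0],"grip":91.8},{"twist":[0,0,0],"dp":[0,0,0],"grip":91.8}])

```text
clock: 15.0
tool_pos: [0.5003, 0.2716, 0.3506]
tool_rot: [0.611, 1.482, -0.613]
contact_force: [0.9, -0.5, 0.3]
finger_gap: 0.0914
```

```bash
python3 -c "
from h import *
plan(.4995,.274,.026,45.3)
for n in('side','top'):
  c=shot(n,n+'4.png');W=cloud(c)
  for t in('deep_lid','deep_c','shallow_c','shallow_latch'):
    print(n,t,[(np.round(d['location'],3).tolist(),round(d['score'],2)) for d in manip.spot_point(c,t)[:2]])
  m=(np.abs(W[...,2]-.123)<.006)&(np.hypot(W[...,0]-.504,W[...,1]-.036)<.085)
  print(m.sum(),np.median(W[m][:,2]),cv2.minAreaRect(W[m][:,:2].astype(np.float32)*1000))
  P=W[m];A=np.c_[P[:,:2]-[.504,.036],np.ones(len(P))];k=P[:,2]<np.median(P[:,2])+.003;print('plane',np.linalg.lstsq(A[k],P[k,2],rcond=None)[0].round(4))
a=cv2.imread('pics/side4.png')[110:230,160:300];b=cv2.imread('pics/top4.png')[150:270,140:300]
cv2.imwrite('pics/z5.png',cv2.convertScaleAbs(np.hstack([cv2.resize(a,(400,343),interpolation=cv2.INTER_CUBIC),cv2.resize(b,(400,343),interpolation=cv2.INTER_CUBIC)]),alpha=1.8,beta=10))
"
```

```text
{'clock': 15.0, 'joint_pos': [0.064, 0.504, -0.793, 1.8, 0.419, 1.014, -1.677], 'tool_pos': [0.5, 0.272, 0.351], 'tool_rot': [0.611, 1.482, -0.613], 'contact_force': [0.923, -0.457, 0.303], 'ft_torque': [-0.008, -0.071, 0.023], 'finger_gap': 0.091}
dp units now [ 5.52  0.04 -0.08] dp units after turn [ 5.52  0.04 -0.08] twist [-0.021  0.007  0.007]
side deep_lid [([0.508, 0.036, 0.125], 0.94)]
side deep_c [([0.503, 0.038, 0.086], 0.7)]
side shallow_c [([0.504, 0.273, 0.021], 0.89)]
side shallow_latch [([0.463, 0.242, 0.033], 0.87)]
983 0.12245110583503943 ((503.99688720703125, 35.04179382324219), (106.7932357788086, 67.64865112304688), 20.582500457763672)
plane [0.0008 0.0166 0.1223]
top deep_lid [([0.505, 0.029, 0.124], 0.67)]
top deep_c [([0.504, 0.039, 0.088], 0.78)]
top shallow_c []
top shallow_latch []
1142 0.12319241108628516 ((503.5702819824219, 37.24811935424805), (108.15933227539062, 63.925048828125), 20.37748146057129)
plane [0.0065 0.0007 0.1229]
```

View pics/z5.png

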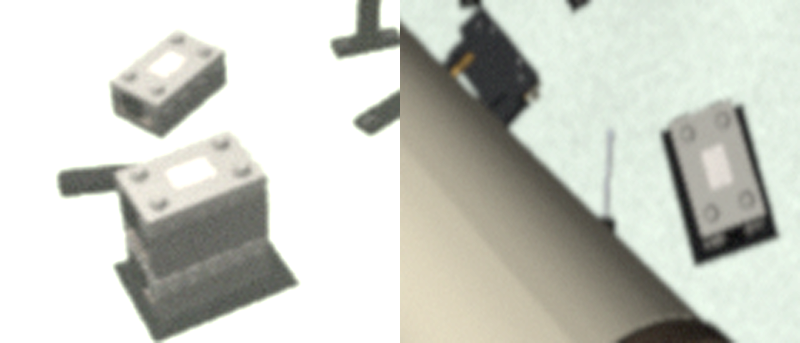

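servo_tool(commands=[{"twist":[0,0,0],"dp":[0.4,0.02,-0.04],"grip":91.8},{"twist":[0,0,0],"dp":[0.7,0.02,-0.04],"grip":91.8},{"twist":[0,0,0],"dp":[0.8,0,0],"grip":91.8},{"twist":[0,0,0],"dp":[0.8,0,0],"grip":91.8},{"twist":[0,0,0],"dp":[0.8,0,0],"grip":91.8},{"twist":[0,0,0],"dp":[0.7,0,0],"grip":91.8},{"twist":[0,0,0],"dp":[0.5,0,0],"grip":91.8},{"twist":[0,0,0],"dp":[0.3,0,0],"grip":91.8},{"twist":[0,0,0],"dp":[0.1,0,0],"grip":91.8},{"twist":[0,0,0],"dp":[0,0,0],"grip":91.8}])

```text
clock: 16.5
tool_pos: [0.4989, 0.2765, 0.1974]
tool_rot: [0.611, 1.483, -0.61]
contact_force: [0.0, -0.5, 0.5]
finger_gap: 0.092
```

```bash
python3 -c "
from h import *
plan(.4995,.274,.026,45.3)
"
```

```text
{'clock': 16.5, 'joint_pos': [-0.06, 0.712, -0.646, 1.877, 0.609, 0.759, -1.828], 'tool_pos': [0.499, 0.276, 0.197], 'tool_rot': [0.611, 1.483, -0.61], 'contact_force': [0.022, -0.534, 0.473], 'ft_torque': [-0.004, -0.058, 0.019], 'finger_gap': 0.092}
dp units now [ 0.41 -0.04  0.07] dp units after turn [ 0.41 -0.05  0.07] twist [-0.005 -0.001 -0.   ]
```

servo_tool(commands=[{"twist":[0,0,0],"dp":[0.2,-0.05,0.07],"grip":91.8},{"twist":[0,0,0],"dp":[0.2,0,0],"grip":91.8},{"twist":[0,0,0],"dp":[0,0,0],"grip":91.8},{"twist":[0,0,0],"dp":[0,0,0],"grip":75},{"twist":[0,0,0],"dp":[0,0,0],"grip":68},{"twist":[0,0,0],"dp":[0,0,0],"grip":50},{"twist":[0,0,0],"dp":[0,0,0],"grip":50},{"twist":[0,0,0],"dp":[0,0,0],"grip":50},{"twist":[0,0,0],"dp":[0,0,0],"grip":50},{"twist":[0,0,0],"dp":[0,0,0],"grip":50}])

```text
clock: 17.5
tool_pos: [0.4995, 0.2737, 0.1856]
tool_rot: [0.611, 1.483, -0.61]
contact_force: [0.7, -1.8, 1.4]
finger_gap: 0.0637
```

servo_tool(commands=[{"twist":[0,0,0],"dp":[-0.1,0,0],"grip":50},{"twist":[0,0,0],"dp":[-0.3,0,0],"grip":50},{"twist":[0,0,0],"dp":[-0.5,0,0],"grip":50},{"twist":[0,0,0],"dp":[-0.7,0,0],"grip":50},{"twist":[0,0,0],"dp":[-0.8,0,0],"grip":50},{"twist":[0,0,0],"dp":[-0.9,0,0],"grip":50},{"twist":[0,0,0],"dp":[-0.9,0,0],"grip":50},{"twist":[0,0,0],"dp":[-0.7,0,0],"grip":50},{"twist":[0,0,0],"dp":[-0.5,0,0],"grip":50},{"twist":[0,0,0],"dp":[-0.3,0,0],"grip":50}])

```text
clock: 18.5
tool_pos: [0.4993, 0.2739, 0.3583]
tool_rot: [0.611, 1.482, -0.609]
contact_force: [0.8, 0.7, -3.1]
finger_gap: 0.0638
```

```bash
python3 -c "
from h import *
plan(.5045,.0365,.2,20.6)
"
```

```text
{'clock': 18.5, 'joint_pos': [0.068, 0.496, -0.802, 1.794, 0.412, 1.026, -1.674], 'tool_pos': [0.499, 0.274, 0.358], 'tool_rot': [0.611, 1.482, -0.609], 'contact_force': [0.754, 0.657, -3.122], 'ft_torque': [-0.027, -0.07, 0.023], 'finger_gap': 0.064}
dp units now [-0.03 -5.5   5.69] dp units after turn [-0.02 -2.62  7.47] twist [ 3.083  0.004 -0.014]
```

servo_tool(commands=[{"twist":[0,0,0],"dp":[0,-0.2,0.2],"grip":50},{"twist":[0,0,0],"dp":[0,-0.4,0.4],"grip":50},{"twist":[0,0,0],"dp":[0,-0.6,0.62],"grip":50},{"twist":[0,0,0],"dp":[0,-0.6,0.62],"grip":50},{"twist":[0,0,0],"dp":[0,-0.6,0.62],"grip":50},{"twist":[0,0,0],"dp":[0,-0.6,0.62],"grip":50},{"twist":[0,0,0],"dp":[0,-0.6,0.62],"grip":50},{"twist":[0,0,0],"dp":[0,-0.6,0.62],"grip":50},{"twist":[0,0,0],"dp":[0,-0.6,0.62],"grip":50},{"twist":[0,0,0],"dp":[0,-0.4,0.45],"grip":50}])

```text
clock: 19.5
tool_pos: [0.5035, 0.0462, 0.355]
tool_rot: [0.611, 1.485, -0.614]
contact_force: [0.8, -0.1, -3.8]
finger_gap: 0.0635
```

servo_tool(commands=[{"twist":[0.2,0,0],"dp":[0,-0.2,0.2],"grip":50},{"twist":[0.4,0,0],"dp":[0,-0.1,0.1],"grip":50},{"twist":[0.6,0,0],"dp":[0,0,0],"grip":50},{"twist":[0.7,0,0],"dp":[0,0,0],"grip":50},{"twist":[0.6,0,0],"dp":[0,0,0],"grip":50},{"twist":[0.4,0,0],"dp":[0,0,0],"grip":50},{"twist":[0.18,0,0],"dp":[0,0,0],"grip":50},{"twist":[0,0,0],"dp":[0,0,0],"grip":50},{"twist":[0,0,0],"dp":[0,0,0],"grip":50}])

```text
clock: 20.4
tool_pos: [0.5041, 0.0366, 0.3562]
tool_rot: [0.939, 1.359, -0.94]
contact_force: [0.1, -0.3, -3.1]
finger_gap: 0.0636
```

```bash
python3 -c "
from h import *
plan(.5045,.0365,.164,20.6)
n='side'
c=shot(n,n+'5.png')
for t in('shallow_latch','shallow_c','deep_lid','deep_c'):
    print(n,t,[(np.round(d['location'],3).tolist(),round(d['score'],2)) for d in manip.spot_point(c,t)[:2]])
"
```

```text
{'clock': 20.4, 'joint_pos': [0.471, 0.35, -0.71, 1.949, 0.28, 0.942, -1.586], 'tool_pos': [0.504, 0.037, 0.356], 'tool_rot': [0.939, 1.359, -0.94], 'contact_force': [0.054, -0.337, -3.137], 'ft_torque': [0.003, -0.048, -0.035], 'finger_gap': 0.064}
dp units now [1.11 0.01 0.01] dp units after turn [1.11 0.01 0.01] twist [ 0.01  -0.002  0.003]
side shallow_latch [([0.453, 0.02, 0.202], 0.86)]
side shallow_c [([0.503, 0.036, 0.192], 0.95)]
side deep_lid [([0.508, 0.034, 0.124], 0.78), ([0.715, 0.213, 0.006], 0.63)]
side deep_c [([0.507, 0.035, 0.085], 0.84), ([0.456, 0.02, 0.201], 0.66)]
```

servo_tool(commands=[{"twist":[0,0,0],"dp":[0.2,0,0],"grip":50},{"twist":[0,0,0],"dp":[0.3,0,0],"grip":50},{"twist":[0,0,0],"dp":[0.3,0,0],"grip":50},{"twist":[0,0,0],"dp":[0.2,0,0],"grip":50},{"twist":[0,0,0],"dp":[0.1,0,0],"grip":50},{"twist":[0,0,0],"dp":[0,0,0],"grip":50},{"twist":[0,0,0],"dp":[0,0,0],"grip":50}])

```text
clock: 21.35
tool_pos: [0.5044, 0.0365, 0.3235]
tool_rot: [0.94, 1.358, -0.94]
contact_force: [0.4, -0.4, -3.2]
finger_gap: 0.0637
```

```bash
python3 -c "
from h import *
plan(.5045,.0365,.1496,20.6)
c=shot('side','side6.png')
a=cv2.imread('pics/side6.png')[110:230,170:290]
cv2.imwrite('pics/z6.png',cv2.convertScaleAbs(cv2.resize(a,(590,590),interpolation=cv2.INTER_CUBIC),alpha=1.8,beta=20))
"
```

```text
{'clock': 21.35, 'joint_pos': [0.445, 0.398, -0.687, 1.976, 0.325, 0.878, -1.625], 'tool_pos': [0.504, 0.037, 0.323], 'tool_rot': [0.94, 1.358, -0.94], 'contact_force': [0.404, -0.375, -3.207], 'ft_torque': [-0.026, 0.03, 0.003], 'finger_gap': 0.064}
dp units now [0.5 0.  0. ] dp units after turn [0.5 0.  0. ] twist [ 0.003 -0.001 -0.001]
```

View pics/z6.png

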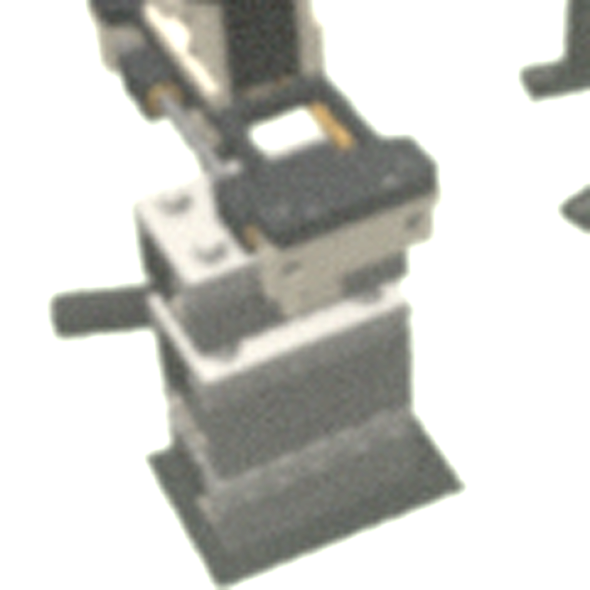

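The shallow case is square over the deep one: corners at (200,350) and (205,378). Lower it.

servo_tool(commands=[{"twist":[0,0,0],"dp":[0.1,0,0],"grip":50},{"twist":[0,0,0],"dp":[0.1,0,0],"grip":50},{"twist":[0,0,0],"dp":[0.1,0,0],"grip":50},{"twist":[0,0,0],"dp":[0.05,0,0],"grip":50},{"twist":[0,0,0],"dp":[0.05,0,0],"grip":50},{"twist":[0,0,0],"dp":[0,0,0],"grip":50}])

```text
clock: 22.0
tool_pos: [0.5042, 0.0364, 0.3112]
tool_rot: [0.94, 1.359, -0.94]
contact_force: [-0.5, 0.5, -3.8]
finger_gap: 0.0639
```

servo_tool(commands=[{"twist":[0,0,0],"dp":[0.04,0,0],"grip":50},{"twist":[0,0,0],"dp":[0.04,0,0],"grip":50},{"twist":[0,0,0],"dp":[0.03,0,0],"grip":50},{"twist":[0,0,0],"dp":[0,0,0],"grip":50}])

```text
clock: 22.4
tool_pos: [0.5043, 0.0364, 0.3086]
tool_rot: [0.94, 1.358, -0.94]
contact_force: [-2.7, -0.6, 2.7]
finger_gap: 0.0641
```

servo_tool(commands=[{"twist":[0,0,0],"dp":[0.03,0,0],"grip":50},{"twist":[0,0,0],"dp":[0.03,0,0],"grip":50},{"twist":[0,0,0],"dp":[0,0,0],"grip":50}])

```text
clock: 22.7
tool_pos: [0.5044, 0.0367, 0.3085]
tool_rot: [0.939, 1.357, -0.941]
contact_force: [-8.4, -1.0, 20.9]
finger_gap: 0.0641
```

Seated at the expected height (0.3086). Release and retreat.

servo_tool(commands=[{"twist":[0,0,0],"dp":[-0.05,0,0],"grip":50},{"twist":[0,0,0],"dp":[0,0,0],"grip":75},{"twist":[0,0,0],"dp":[0,0,0],"grip":91.8},{"twist":[0,0,0],"dp":[0,0,0],"grip":91.8},{"twist":[0,0,0],"dp":[0,0,0],"grip":91.8},{"twist":[0,0,0],"dp":[-0.2,0,0],"grip":91.8},{"twist":[0,0,0],"dp":[-0.5,0,0],"grip":91.8},{"twist":[0,0,0],"dp":[-0.8,0,0],"grip":91.8},{"twist":[0,0,0],"dp":[-0.8,0,0],"grip":91.8},{"twist":[0,0,0],"dp":[-0.8,0,0],"grip":91.8}])

```text
clock: 23.7
tool_pos: [0.5043, 0.0367, 0.403]
tool_rot: [0.94, 1.358, -0.939]
contact_force: [1.1, -0.3, 0.6]
finger_gap: 0.0918
```

servo_tool(commands=[{"twist":[0,0,0],"dp":[0,0,0.6],"grip":91.8},{"twist":[0,0,0],"dp":[0,0,0.9],"grip":91.8},{"twist":[0,0,0],"dp":[0,0,0.9],"grip":91.8},{"twist":[0,0,0],"dp":[0,0,0.9],"grip":91.8},{"twist":[0,0,0],"dp":[0,0,0.9],"grip":91.8},{"twist":[0,0,0],"dp":[0,0,0.9],"grip":91.8},{"twist":[0,0,0],"dp":[0,0,0.9],"grip":91.8},{"twist":[0,0,0],"dp":[0,0,0.9],"grip":91.8},{"twist":[0,0,0],"dp":[0,0,0.6],"grip":91.8},{"twist":[0,0,0],"dp":[0,0,0],"grip":91.8}])

```text
clock: 24.7
tool_pos: [0.5837, -0.1774, 0.4014]
tool_rot: [0.943, 1.355, -0.944]
contact_force: [-1.1, -0.4, -0.3]
finger_gap: 0.0919
```

```bash
python3 -c "
from h import *
st()
for n in('side','top'):
  c=shot(n,n+'7.png');W=cloud(c)
  for t in('shallow_c','bottom_c','shallow_latch','deep_latch','driver_c','tube_c','lying_lens_c','supply_c','iris_post_c','spare_foot_c'):
    print(n,t,[(np.round(d['location'],3).tolist(),round(d['score'],2)) for d in manip.spot_point(c,t)[:1]])
  m=(np.abs(W[...,2]-.167)<.007)&(np.hypot(W[...,0]-.504,W[...,1]-.036)<.085)
  print(m.sum(),np.median(W[m][:,2]),cv2.minAreaRect(W[m][:,:2].astype(np.float32)*1000))
a=cv2.imread('pics/side7.png')[110:230,160:300];b=cv2.imread('pics/top7.png')[150:270,200:340]
cv2.imwrite('pics/z7.png',cv2.convertScaleAbs(np.hstack([cv2.resize(a,(400,343),interpolation=cv2.INTER_CUBIC),cv2.resize(b,(400,343),interpolation=cv2.INTER_CUBIC)]),alpha=1.8,beta=10))
"
```

```text
{'clock': 24.7, 'joint_pos': [0.712, 0.468, -0.618, 1.655, 0.297, 1.113, -1.203], 'tool_pos': [0.584, -0.177, 0.401], 'tool_rot': [0.943, 1.355, -0.944], 'contact_force': [-1.089, -0.449, -0.255], 'ft_torque': [0.016, -0.004, 0.027], 'finger_gap': 0.092}
side shallow_c [([0.506, 0.038, 0.143], 0.67)]
side bottom_c [([0.508, 0.034, 0.03], 0.79)]
side shallow_latch [([0.456, 0.022, 0.152], 0.63)]
side deep_latch [([0.456, 0.014, 0.111], 0.96)]
side driver_c []
side tube_c [([0.455, -0.14, 0.013], 0.71)]
side lying_lens_c [([0.734, -0.117, 0.009], 0.91)]
side supply_c [([0.751, 0.034, 0.014], 0.72)]
side iris_post_c [([0.505, 0.038, 0.122], 0.45)]
side spare_foot_c [([0.715, 0.218, 0.005], 0.44)]
786 0.16643998581068137 ((495.6985778808594, 32.63442611694336), (88.51829528808594, 65.15845489501953), 19.907306671142578)
top shallow_c [([0.503, 0.036, 0.147], 0.8)]
top bottom_c []
top shallow_latch []
top deep_latch [([0.504, 0.037, 0.116], 0.55)]
top driver_c [([0.474, 0.159, 0.011], 0.87)]
top tube_c [([0.455, -0.143, 0.012], 0.55)]
top lying_lens_c [([0.726, -0.118, 0.012], 0.62)]
top supply_c [([0.752, 0.035, 0.01], 0.67)]
top iris_post_c [([0.713, 0.325, 0.046], 0.92)]
top spare_foot_c [([0.715, 0.21, 0.004], 0.74)]
1252 0.16712008284287905 ((503.3004150390625, 37.86229705810547), (108.21907806396484, 63.93781280517578), 20.401094436645508)
```

View pics/z7.png

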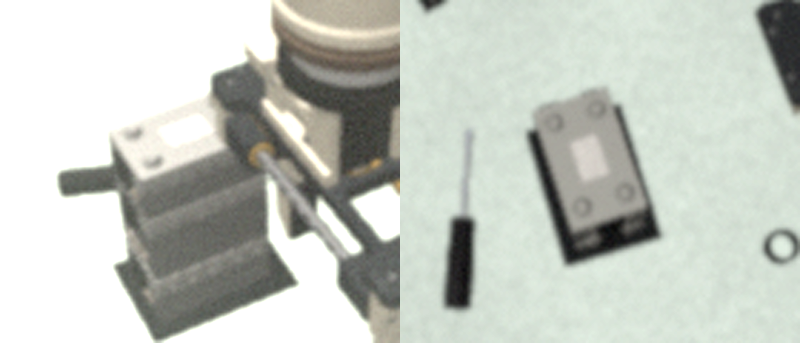

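The views show all three cases closed up flush. The lid height is 0.167 m as expected, and the latches line up at the near end, at about (610,235) in the top crop. The other items haven't moved.

```bash
python3 -c "
from plant import manip
print(manip.job_done())"
```

```text
the job is handed in; nothing more can be done
None
```

The deep case and then the shallow case are stacked on the bottom case. All three latches are at the same end, facing the robot. I handed the job in at about 25 s.

- **Seating:** both cases stopped at the height expected for a full lock, and pressing down by 20–25 N gave no further travel. The lids then measured 0.123 m (deep) and 0.167 m (shallow), matching the sums of the heights. The stack's direction is 20.4°, against 20.4–21.2° measured for the bottom case at the start.
- **Surroundings:** the other items on the bench read within about 6 mm of where they started, which is roughly the detectors' error. The bottom case reads within 4 mm of its first position, and I saw no sign that it shifted.
- **Checks that failed or were partial:**
    - In the last side view the gripper hid part of the top lid, so its rectangle fit there was cut short. The driver was missed and the iris post misread in that view, but both read correctly from the top.
    - The last top view did not report the bottom case, which the stack was hiding, or the shallow latch. Its reading for the deep latch was wrong. I judged the latch ends from the picture and from the side detections.

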